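# Load the star rod into the sawing box

## Robot

A 6-joint arm with a two-finger parallel gripper is mounted at the origin on the work surface. World frame = base frame: x ahead of the robot, y to its left, z up, the work surface at z = 0. Lengths are in m, angles in rad, forces in N, time in s.
With the tool pointing down it reaches from about 0.25 to 0.8 m from the base axis. Payload 3.9 kg.
Tool frame: the origin (TCP) lies midway between the tips of the shut fingers; the grasp point (between the pads) lies 19 mm behind it; z points along the fingers, y is the direction in which the jaws open and shut (so a half turn about z gives the same grasp; the last joint's range is limited). The gripper opens to 85 mm and grips with 20 to 120 N. Pads are 22 mm wide; open, the fingers measure 114 mm over their backs; the gripper's body (76 mm by 85 mm) begins 54 mm behind the grasp point. The pads swing forward as they close: fully open they stand 13 mm farther back than shut.
Start: joints at [1.241, 0.26, -0.138, 1.173, 0, 1.571], TCP at [0.17, 0.497, 0.231] pointing down, gripper open.
Joint ranges: [-2.78, 2.78], [-0.83, 1.72], [-1.28, 1.37], [-1.9, 2.12], [-1.57, 1.48], [-3.14, 3.14]. Speed limits (rad/s): [2.57, 2.57, 3.14, 3.14, 3.14, 3.14].

## Interface

Orientations are given as a unit quaternion [x, y, z, w].
In Python, from cell import observe, read_camera, camera_model, job_done gives the robot as it stands.
- The arm moves only by the tool send_rows, never from a script. Its argument "deltas" is a list of rows, each a list of 3 entries, a list of its own where there are three numbers: the closure, from 0 (fully open) to 1 (shut), then the shift along the tool's x, y, z in cm, then the turn, a rotation vector about the tool's x, y, z in degrees. In form: [[claw, [x, y, z], [rx, ry, rz]], ...]. A call has 1 to 5 rows; each row is the pose to reach, as a shift and turn from the pose measured when the call began, along the tool's axes at that moment; what a row does not reach only later rows make up. A row lasts 1/10 s, in which the tool goes at most 50 mm and 8.59 degrees, less where a joint would pass 70% of its speed; a pose out of reach is approached as far as the arm can. A call with a gripper value outside its range is refused whole. The fingers move at their own pace and stop on an object; the grip force is fixed at half the most. Time passes only in rows, so rows that repeat a pose let the fingers close. It gives the time, the measured TCP pose, the force and the opening at its end, in the units of the state.
- observe(): the state, without advancing time (a new reading comes with each control period).
- read_camera(name): name is "scene" or "top"; returns (picture, depth): 400x640x3 uint8, red, green, blue; 400x640 float32, m along the optical axis (not along the pixel's ray), 0 where there is no reading.
- camera_model(name): a dict with "mtx" (3x3 intrinsics, pixels), "position" and "attitude" of the camera in the world. Camera axes: x right, y up, looking along -z (the intrinsics and any distortion apply to the point x, -y, -z); pixel columns grow to the right and rows downward; lengths in m; the calibration is good to about 2 mm. A picture is of the moment at which its call begins. camera_model takes no time and is no camera call.
- job_done(): hands the job in, once; it reports no verdict.
The state is a dict: "time_s": time; "q": joint angles; "joint_velocities": joint speeds; "tau": joint torques, N m; "position": TCP position; "eef_rot": TCP orientation; "force": force on the tool from outside, world axes, zero at the start; "ft_torque": the same for the moment, N m; "opening": opening from 0.0 (shut) to 1.0 (fully open).
Only numpy, scipy, OpenCV 4.12 (cv2) and the standard library are available. Lean on these libraries where they do the work, as an engineer would, in place of code of your own. Each camera call takes 0.05 s, during which the arm holds its last target.

## Task

We are about to slice inlay stars: find the full-length eight-pointed star rod in the stock crate (not the short star stub), lift it out from under the loose slat lying across the rods, and load it in the sawing box. Push the sprung follower back with the end of the rod to make room, lay the rod down flat on the bed between the guides, and let go so that the follower holds it up against the steel end stop. The other three rods stay in the crate, and the handsaw and the glue jar stay where they are.

Things in the scene. Friction and masses are not known exactly. Their poses are not given: they have to be found in the camera images.
- star_center (a point): Target: loose brown hardwood rod, 150 mm long, 75 to 155 g, its section an eight-pointed star (two crossed squares, eight dark-lined grooves). Rests on two points, then 33 mm wide and 33 mm high. Point: its centre, half-way up; x axis along its length, both ends alike. It lies on flat strips in the crate, in any of four places about 68 mm apart, side by side with three other rods.
- stub_center (a point): Leave in the crate: a short stub of the same star rod, only 70 mm long, 33 mm high. Point at its centre, x axis along its length.
- hexrod_center (a point): Leave in the crate: a six-sided rod of the same wood, 152 mm long, 33 mm across its flats. Point at its centre, x axis along its length.
- squarerod_center (a point): Leave in the crate: a square rod of the same wood, 145 mm long, 30 x 33 mm. Point at its centre, x axis along its length.
- slat: A thin pale slat, 210 x 22 x 5 mm, 20 g, lying loose across the rods near their ends on the crate's +x side, about 54 mm from their middles. It need not be moved first: it slides off into the crate when the rod under it is lifted straight up about 200 mm, and it is not judged where it ends. Origin: middle of its underside.
- crate: Fixed open wooden crate, outside 232 (x) x 318 (y) x 66 mm high, walls 9 mm. Origin: centre of its underside, on the bench. A packed layer of pale flat strips (they do not move) fills its bottom up to 25 mm above the bench; the four rods and three small offcuts lie on it, the rods roughly along its x. It stands to the robot's left or right, the sawing box on the other side.
- sawbox: Sawing box, fixed: plywood base 315 x 110 x 22 mm with a bed strip 32 mm wide, its top 34 mm above the bench; low steel end stop at one end, sprung follower at the other. Origin: on the bench, under the seat point. x: along the channel from stop to follower. From x = -50 to 38 mm the sides are open for the hand. Behind the follower, x 115 to 195 mm, is a brass spring barrel, tops 46 mm above the bed.
- sawbox_seat (a point): Where the centre of the loaded star rod belongs: 16.6 mm above the bed, half-way across it, 75 mm from the end stop's face. Axes: x along the channel from the end stop towards the follower, z up.
- stop_top (a point): Middle of the top edge of the steel end stop, on the face that meets the rod. The stop stands only 12 mm above the bed, so a rod held higher passes over it; nothing stands beyond it between the saw guides. At x = -75 mm from the seat point.
- saw_guides (a point): Mid-point between the saw guides, two pale blocks each side with a 2 mm saw kerf between, level with their tops, 40 mm above the bed. They run from x = -92 to -50 mm of the seat point and stand 40 mm apart inside.
- rear_guides (a point): Mid-point between the two rear guides, level with their tops, 20 mm above the bed. They run from x = 38 to 118 mm of the seat point, 40 mm apart inside; the follower slides between them.
- follower_face (a point): Middle of the follower's face, the flat side that meets the rod's end: an upright pale wooden block 36 mm wide, its top 40 mm above the bed; this point 20 mm above the bed. With the box empty it is at x = 60 mm from the seat point (gap to the end stop 135 mm); it must go back 15 mm to admit the rod.
- follower (a joint): How far the follower has been pushed back, along the seat point's +x, in m: 0 empty, 0.015 with the rod loaded, 0.035 at most. A spring drives it back towards the stop: 6 N at 0, 9 N at 0.015, 13 N at 0.035.
- handsaw: Bystander: a small back saw with a dark wooden handle, lying flat, about 310 mm long. Origin at the front of the handle.
- gluejar: Bystander: a closed white jar with a steel cap, 64 mm across, 85 mm tall. Origin: centre of its underside.
- star: The same star rod as star_center, as a body; origin on its underside, mid-length, as built.
Mind the look-alikes: they are no part of the job. What is shaped like the star but turquoise is not meant. What is shaped like the part that bears squarerod_center but yellow is not meant.

How it is judged:
On the way, in this order (a step that is already met when the one before it is completed fails the run):
1. The star rod is lifted clear of the crate (height (world z) of star_center above 0.085 m), for 0.1 s.
2. The star rod, over the sawing box's channel, pushes the follower back far enough to make room (more than 15 mm) (value of joint follower above 0.0155 m and y of star_center in the frame of sawbox_seat between -0.015 and 0.015 m and x of star_center in the frame of sawbox_seat between -0.02 and 0.04 m), for 0.1 s.
At the end, for the whole second after the job is handed in: The star rod lies released and still on the bed, its centre within 4 mm along, 5 mm across and 3 mm in height of the seat point, within 4 degrees of the channel, the follower 11 to 19 mm back on its end; stub, six-sided and square rods are inside the crate (x of star_center in the frame of sawbox_seat between -0.004 and 0.004 m and y of star_center in the frame of sawbox_seat between -0.005 and 0.005 m and z of star_center in the frame of sawbox_seat between -0.003 and 0.003 m and angle between the x axis of star_center and the x axis of sawbox_seat, either way round below 0.07 rad and value of joint follower between 0.011 and 0.019 m and linear speed of star below 0.02 m/s and x of stub_center in the frame of crate between -0.112 and 0.112 m and y of stub_center in the frame of crate between -0.155 and 0.155 m and height (world z) of each of stub_center, hexrod_center, squarerod_center below 0.075 m and x of hexrod_center in the frame of crate between -0.112 and 0.112 m and y of hexrod_center in the frame of crate between -0.155 and 0.155 m and x of squarerod_center in the frame of crate between -0.112 and 0.112 m and y of squarerod_center in the frame of crate between -0.155 and 0.155 m); the robot touches nothing.
It fails at once if The handsaw on the bench is pushed more than 30 mm (distance of handsaw from where it was at the start of the episode above 0.03 m).
It fails at once if The glue jar on the bench is pushed more than 30 mm (distance of gluejar from where it was at the start of the episode above 0.03 m).
It also fails if it takes over 42 s, if anything falls off the work surface, if the arm or the gripper's body presses on something with over 40 N, if the wrist force passes 120 N, or if a joint passes its speed limit or range.

## Working session

There is one attempt and no reset: what is moved stays moved. The work goes in short steps, Python scripts to look and compute and a tool call to move; the robot and the scene stay as the last step left them, time stands still between calls to the robot, and variables do not carry over. Pictures are saved under pics/ and viewed, and the job is handed in when it is done.

Besides the shell and the picture viewer there is one more tool, called after "Call:" by a JSON object that holds its "fn" and its "kwargs", one argument or row to a line. send_rows: Moves the arm, as the interface text tells. Its arguments: {"type":"object","properties":{"deltas":{"type":"array","items":{"type":"array"}}},"required":["deltas"]}

```bash
ls; mkdir -p pics; python3 - <<'E'
from cell import *
import cv2,numpy as np
print(observe())
for n in ["scene","top"]:
    p,d=read_camera(n); np.savez(f"pics/{n}0.npz",p=p,d=d)
    cv2.imwrite(f"pics/{n}0.png",cv2.cvtColor(p,cv2.COLOR_RGB2BGR)); print(camera_model(n))
E
```

```text
pics
{'time_s': 0.0, 'q': array([ 1.24099875e+00,  2.60690512e-01, -1.39378182e-01,  1.17268722e+00,
        1.80175818e-05,  1.57081478e+00]), 'joint_velocities': array([ 6.32651305e-05, -4.31264027e-04, -1.03023552e-03,  3.84244388e-04,
       -8.56337778e-04, -3.26729119e-04]), 'tau': array([-2.24178721e-04, -4.05674171e+01,  2.53924781e+01,  1.87363318e-02,
       -1.70378826e-04,  6.31654984e-06]), 'position': array([0.16979654, 0.49606568, 0.23045804]), 'eef_rot': array([ 1.64161527e-01,  9.86432985e-01, -9.65022992e-04, -1.69712836e-04]), 'force': array([ 0.69977968, -0.59828552, -0.55064666]), 'ft_torque': array([ 0.01884934,  0.00969657, -0.00406269]), 'opening': 1.0025994825227045}
{'mtx': array([[361.87550549,   0.        , 317.84151151],
       [  0.        , 361.87550549, 205.03483017],
       [  0.        ,   0.        ,   1.        ]]), 'position': array([ 1.44112764, -0.14085274,  0.85412149]), 'attitude': array([0.30875602, 0.29347952, 0.63870334, 0.64077884])}
{'mtx': array([[402.33348749,   0.        , 319.34283293],
       [  0.        , 402.33348749, 196.71135473],
       [  0.        ,   0.        ,   1.        ]]), 'position': array([ 0.29382771, -0.09202835,  1.15976601]), 'attitude': array([-0.06822703,  0.07313699,  0.73664256, -0.66884512])}
```

View pics/scene0.png

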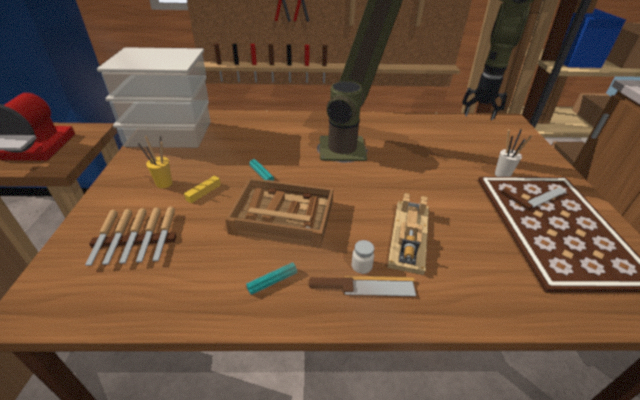

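View pics/top0.png

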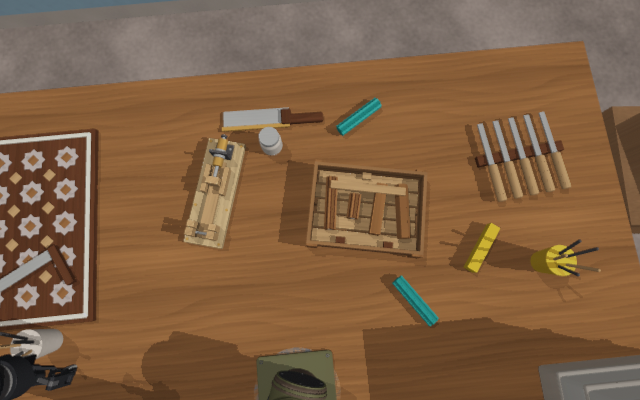

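```bash
cat > h.py <<'E'
import numpy as np,cv2
from scipy.spatial.transform import Rotation as R
from cell import camera_model
def cast(n,uv,z):
    m=camera_model(n);K=m['mtx'];u,v=uv
    d=np.array([(u-K[0,2])/K[0,0],-(v-K[1,2])/K[1,1],-1.])
    d=R.from_quat(m['attitude']).apply(d);p=np.array(m['position'])
    return p+d*(z-p[2])/d[2]
def proj(n,X):
    m=camera_model(n);K=m['mtx']
    c=R.from_quat(m['attitude']).inv().apply(np.array(X)-m['position'])
    return K[0,0]*c[0]/-c[2]+K[0,2], K[1,1]*-c[1]/-c[2]+K[1,2]
def cloud(n,d):
    m=camera_model(n);K=m['mtx'];v,u=np.mgrid[:400,:640]
    c=np.stack([(u-K[0,2])/K[0,0]*d,-(v-K[1,2])/K[1,1]*d,-d],-1)
    return R.from_quat(m['attitude']).apply(c.reshape(-1,3)).reshape(400,640,3)+m['position']
E
python3 - <<'E'
import cv2
t=cv2.imread('pics/top0.png');s=cv2.imread('pics/scene0.png')
cv2.imwrite('pics/crate_t.png',cv2.resize(t[155:260,300:432],None,fx=5.6,fy=5.6,interpolation=cv2.INTER_CUBIC))
cv2.imwrite('pics/crate_s.png',cv2.resize(s[175:250,225:338],None,fx=7,fy=7,interpolation=cv2.INTER_CUBIC))
cv2.imwrite('pics/box_t.png',cv2.resize(t[130:255,175:255],None,fx=4.8,fy=4.8,interpolation=cv2.INTER_CUBIC))
E
```

```text
(no output)
```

View pics/crate_t.png

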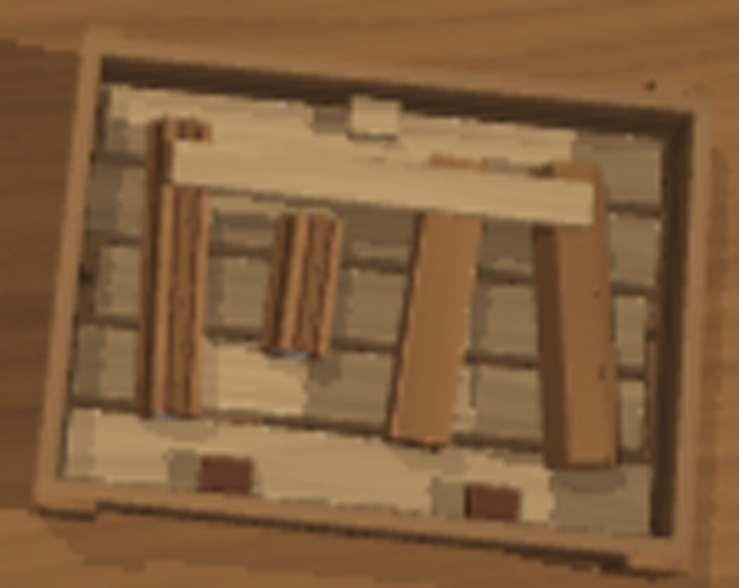

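View pics/crate_s.png

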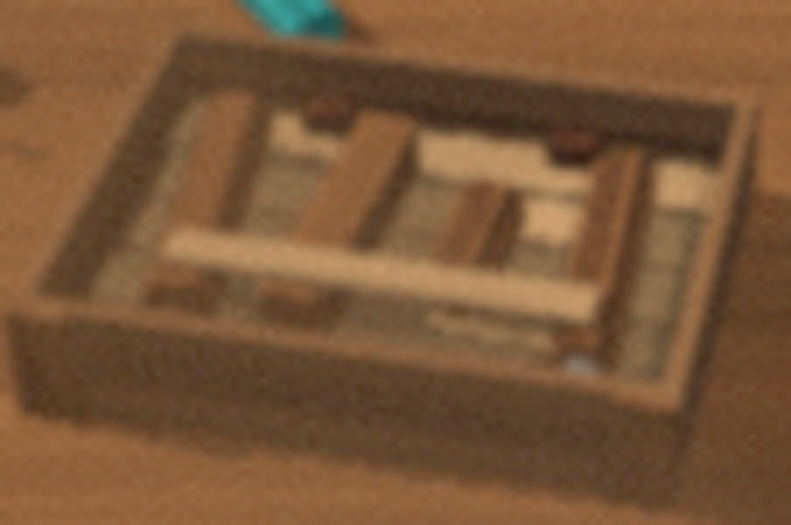

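View pics/box_t.png

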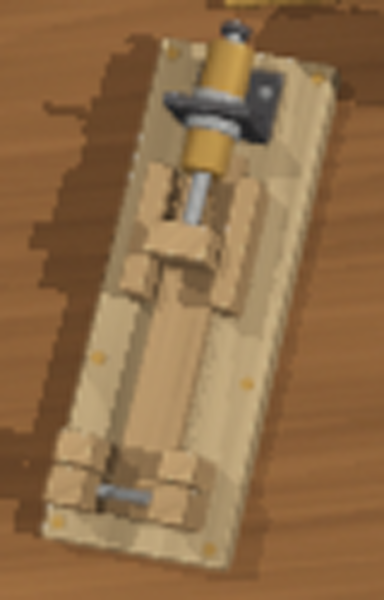

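```bash
python3 - <<'E'
from h import *
f=np.load('pics/top0.npz');P=cloud('top',f['d']);z=P[...,2]
print('table z',np.median(z[200:260,260:300]))
np.set_printoptions(precision=4,suppress=True)
# height maps
for nm,(a,b,c,d),zl,zh in [('crate',(155,260,300,432),0,.08),('box',(130,255,175,255),0,.1)]:
    h=np.clip((z[a:b,c:d]-zl)/(zh-zl),0,1)*255
    k=5 if nm=='crate' else 4.6
    cv2.imwrite(f'pics/h_{nm}.png',cv2.applyColorMap(cv2.resize(h.astype('uint8'),None,fx=k,fy=k,interpolation=cv2.INTER_NEAREST),cv2.COLORMAP_JET))
# star area
m=np.zeros((400,640),bool);m[174:232,322:340]=1
m&=(z>.046)&(z<.0665)
n,l,s,c=cv2.connectedComponentsWithStats(m.astype('uint8'))
for i in range(1,n):
    if s[i,4]>15: 
        r=cv2.minAreaRect(P[l==i][:,:2].astype('float32')*1000);print(s[i],r,np.median(z[l==i]))
m=np.zeros((400,640),bool);m[140:250,180:250]=1
for lo,hi in [(.068,.080),(.048,.060),(.028,.040),(.017,.027)]:
    mm=m&(z>lo)&(z<hi)
    n,l,s,c=cv2.connectedComponentsWithStats(mm.astype('uint8'))
    print(lo,hi)
    for i in range(1,n):
        if s[i,4]>10:
            r=cv2.minAreaRect(P[l==i][:,:2].astype('float32')*1000);print(s[i],np.array(r[0]),np.array(r[1]),r[2],np.median(z[l==i]))
E
```

```text
table z -0.001433182489397944
[324 176  16  53 620] ((500.55767822265625, -142.997802734375), (38.048954010009766, 149.8975372314453), 81.21854400634766) 0.053870570562802866
0.068 0.08
[209 144  19  21 115] [667.6312 165.5746] [43.8149 47.1521] 34.14860153198242 0.07232752851727864
[205 175  14  10  92] [591.9727 183.5668] [36.1582 20.9027] 72.2315673828125 0.07249592436344243
[184 219  11  17 115] [464.9126 250.2686] [20.8007 41.7734] 73.44642639160156 0.07246760334655833
[206 223  10  17 108] [448.6072 192.308 ] [20.4269 41.9491] 73.93926239013672 0.07228209287972065
0.048 0.06
[225 140   3  10  14] [695.3157 142.202 ] [ 3.3654 27.9739] 76.37676239013672 0.057138511202899034
[213 158  12  19  48] [634.2726 171.177 ] [23.7907 58.9603] 58.21125411987305 0.05661756213896363
[200 163  11  28 130] [606.4376 203.9644] [21.6051 79.8921] 76.6281509399414 0.05259514703576418
[216 167  14  27 150] [593.5984 160.2698] [24.8165 77.6683] 74.23805236816406 0.05269295534847951
[193 221   4  15  25] [463.7325 243.2848] [ 6.1493 38.7891] 75.56494140625 0.05424347365478788
0.028 0.04
[217 162   9  18  76] [628.7316 166.7613] [16.6314 51.5981] 72.37313842773438 0.032544206438346546
[209 166   6  10  27] [629.5562 191.3241] [ 8.6312 28.6399] 75.64016723632812 0.032502898318713225
[223 169   8  27  36] [589.9108 149.0964] [ 3.7079 78.4049] 72.6209487915039 0.03446141043295958
[196 185  24  48 518] [519.4018 207.2277] [ 40.1053 134.5529] 73.95762634277344 0.0326104689835196
[195 233  11   5  36] [444.9241 232.2006] [28.4393  9.2589] 77.18053436279297 0.032529618109473746
[214 233   4   8  11] [435.3904 187.3216] [ 4.2402 20.9552] 60.82935333251953 0.03447878947074945
0.017 0.027
[189 140  29  83 619] [608.12   217.8053] [ 36.3716 249.6701] 74.19811248779297 0.020694019278974407
[ 184  141   61  107 1302] [570.541  186.5682] [110.1562 316.2272] 73.37487030029297 0.020846241851000924
```

View pics/h_crate.png

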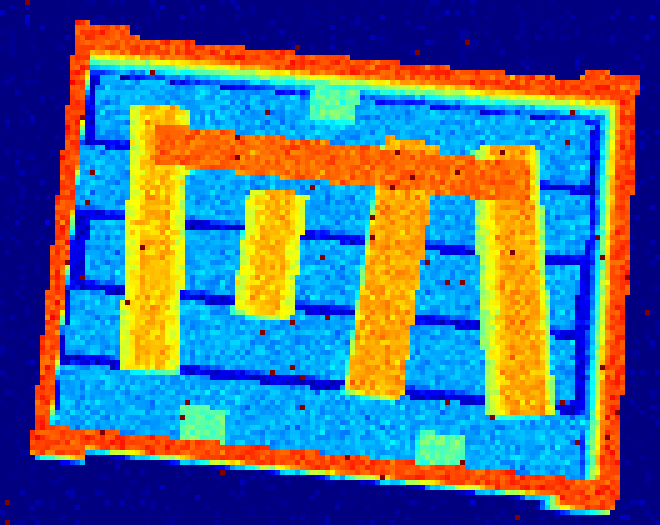

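View pics/h_box.png

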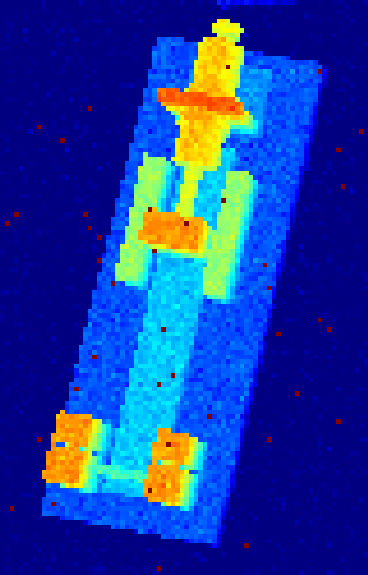

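```bash
python3 - <<'E'
from h import *
np.set_printoptions(precision=2,suppress=True)
f=np.load('pics/top0.npz');d=cv2.medianBlur(f['d'],3);P=cloud('top',d)*1000;z=P[...,2]
# star: per-row silhouette edges cast to z=.0484
L=[];Rr=[]
for v in range(186,227):
    row=(z[v,318:345]>36)
    # restrict to run containing expected
    u=np.where(row)[0]+318
    u=u[(u>=322)&(u<=341)]
    if v>191: pass
    L.append(cast('top',(u.min()-.5,v),.0484)[:2]*1000);Rr.append(cast('top',(u.max()+.5,v),.0484)[:2]*1000)
L=np.array(L);Rr=np.array(Rr)
for nm,e in (('L',L),('R',Rr)):
    e=e[6:] ; r=cv2.fitLine(e.astype('float32'),cv2.DIST_HUBER,0,.01,.01).ravel();print(nm,r,np.degrees(np.arctan(r[1]/r[0])), 'y at x=500', r[3]+(500-r[2])*r[1]/r[0])
m=np.zeros((400,640),bool);m[170:235,322:342]=1
m&=(z>38)&(z<70)
n,l,s,c=cv2.connectedComponentsWithStats(m.astype('uint8'));i=1+s[1:,4].argmax();p=P[l==i]
print('x range',np.sort(p[:,0])[[0,3,10,-10,-3,-1]])
# box left edge & right
for nm,zc in(('left',.022),('right',.0)):
    e=[]
    for v in range(150,238):
        u=np.where(z[v,170:262]>12)[0]+170
        uu=u.min()-.5 if nm=='left' else u.max()+.5
        e.append(cast('top',(uu,v),zc)[:2]*1000)
    r=cv2.fitLine(np.array(e,'float32'),cv2.DIST_HUBER,0,.01,.01).ravel();print(nm,np.degrees(np.arctan(r[1]/r[0])),'y at x=525',r[3]+(525-r[2])*r[1]/r[0])
# guides inner edges, follower: tops, 
for nm,mm in (('sawL',(slice(215,240),slice(180,203))),('sawR',(slice(215,245),slice(203,222))),('fol',(slice(168,190),slice(200,223)))):
    m=np.zeros((400,640),bool);m[mm]=1;m&=(z>69)&(z<80)
    n,l,s,c=cv2.connectedComponentsWithStats(m.astype('uint8'));
    q=np.argwhere(m)[:,::-1].astype('float32');w=np.array([cast('top',t,.074)[:2]*1000 for t in q],'float32')
    print(nm,len(q),w.mean(0),cv2.minAreaRect(w))
for nm,mm in (('rearL',(slice(160,195),slice(196,212))),('rearR',(slice(165,200),slice(214,232)))):
    m=np.zeros((400,640),bool);m[mm]=1;m&=(z>50)&(z<56)
    n,l,s,c=cv2.connectedComponentsWithStats(m.astype('uint8'));i=1+s[1:,4].argmax()
    q=np.argwhere(l==i)[:,::-1].astype('float32');w=np.array([cast('top',t,.054)[:2]*1000 for t in q],'float32')
    print(nm,len(q),w.mean(0),cv2.minAreaRect(w))
E
```

```text
L [   0.99   -0.15  493.61 -122.56] -8.375273 y at x=500 -123.50404
R [   0.99   -0.14  479.57 -154.06] -8.317239 y at x=500 -157.05135
x range [426.82 427.12 429.15 573.11 574.61 577.12]
left -16.34728 y at x=525 259.88773
right -15.644243 y at x=525 148.83546
sawL 113 [463.96 249.66] ((464.2088623046875, 249.62246704101562), (20.732677459716797, 41.07614517211914), 73.93235778808594)
sawR 111 [447.79 192.08] ((448.40277099609375, 192.06849670410156), (20.461021423339844, 41.64323806762695), 74.85910034179688)
fol 92 [591.6  183.04] ((591.3323364257812, 183.086181640625), (35.63078308105469, 20.523405075073242), 72.93093872070312)
rearL 112 [607.8  206.63] ((606.72021484375, 204.93186950683594), (17.191600799560547, 75.65076446533203), 74.65959167480469)
rearR 141 [592.15 156.07] ((593.912841796875, 158.29299926757812), (23.592172622680664, 78.06147766113281), 68.94925689697266)
```

```bash
cat >> h.py <<'E'
def rel(x,y,z,yaw):
    """target TCP mm, yaw deg of tool x; print shift cm and rotvec deg in tool frame"""
    from cell import observe
    o=observe();R0=R.from_quat(o['eef_rot'])
    c,s=np.cos(np.radians(yaw)),np.sin(np.radians(yaw))
    Rt=R.from_matrix(np.array([[c,s,0],[s,-c,0],[0,0,-1.]]))
    t=R0.inv().apply(np.array([x,y,z])/1000-o['position'])*100
    print('shift',t.round(2),'turn',np.degrees((R0.inv()*Rt).as_rotvec()).round(2))
    m=R0.as_matrix();print('pos',o['position'].round(4),'yaw',np.degrees(np.arctan2(m[1,0],m[0,0])).round(2),'F',o['force'].round(1),'op',round(o['opening'],3),'t',o['time_s'],'q',o['q'].round(2))
E
python3 -c "
from h import *
rel(501.5,-140.5,231,171.65)"
```

```text
shift [-5.200e+01 -4.949e+01  5.000e-02] turn [-1.000e-01 -1.000e-02 -1.055e+01]
pos [0.1698 0.4961 0.2306] yaw 161.1 F [-0.7  0.6 -0.8] op 0.997 t 0.1 q [ 1.24  0.26 -0.14  1.17 -0.    1.57]
```

Call:
{"fn": "send_rows", "kwargs": {
  "deltas": [
    [0.39,[-52,-49.5,0],[0,0,-10.5]],
    [0.39,[-52,-49.5,0],[0,0,-10.5]],
    [0.39,[-52,-49.5,0],[0,0,-10.5]],
    [0.39,[-52,-49.5,0],[0,0,-10.5]],
    [0.39,[-52,-49.5,0],[0,0,-10.5]]
  ]
}}

```text
time_s: 0.6
position: [0.2852, 0.2737, 0.2311]
eef_rot: [0.073, 0.997, -0.001, -0.0]
force: [1.6, 0.6, 0.5]
opening: 0.613
```

```bash
python3 -c "
from h import *
rel(501.5,-140.5,231,171.65)"
```

```text
shift [-27.41 -37.85   0.08] turn [-0.12 -0.02  0.01]
pos [0.2852 0.2737 0.2311] yaw 171.66 F [1.6 0.6 0.5] op 0.613 t 0.6 q [ 0.77  0.04 -0.41  1.12 -0.    0.91]
```

Call:
{"fn": "send_rows", "kwargs": {
  "deltas": [
    [0.39,[-27.4,-37.8,0],[0,0,0]],
    [0.39,[-27.4,-37.8,0],[0,0,0]],
    [0.39,[-27.4,-37.8,0],[0,0,0]],
    [0.39,[-27.4,-37.8,0],[0,0,0]],
    [0.39,[-27.4,-37.8,0],[0,0,0]]
  ]
}}

```text
time_s: 1.1
position: [0.4007, 0.0519, 0.2315]
eef_rot: [0.073, 0.997, -0.001, -0.0]
force: [1.8, 0.8, 0.2]
opening: 0.611
```

```bash
python3 -c "
from h import *
rel(501.5,-140.5,231,171.65)"
```

```text
shift [-12.76 -17.57   0.08] turn [-0.11 -0.02  0.  ]
pos [0.4007 0.0519 0.2315] yaw 171.65 F [1.8 0.8 0.2] op 0.611 t 1.1 q [ 0.13  0.05 -0.39  1.13 -0.    0.28]
```

Call:
{"fn": "send_rows", "kwargs": {
  "deltas": [
    [0.39,[-12.8,-17.6,0],[0,0,0]],
    [0.39,[-12.8,-17.6,0],[0,0,0]],
    [0.39,[-12.8,-17.6,0],[0,0,0]],
    [0.39,[-12.8,-17.6,0],[0,0,0]],
    [0.39,[-12.8,-17.6,0],[0,0,0]]
  ]
}}

```text
time_s: 1.6
position: [0.5035, -0.1448, 0.2311]
eef_rot: [0.075, 0.997, -0.002, 0.0]
force: [-0.5, 0.1, 0.2]
opening: 0.607
```

Call:
{"fn": "send_rows", "kwargs": {
  "deltas": [
    [0.39,[0,0,4],[0,0,0]],
    [0.39,[0,0,8],[0,0,0]],
    [0.39,[0,0,11],[0,0,0]],
    [0.39,[0,0,12],[0,0,0]],
    [0.39,[0,0,12],[0,0,0]]
  ]
}}

```text
time_s: 2.1
position: [0.502, -0.1447, 0.1096]
eef_rot: [0.075, 0.997, -0.001, -0.002]
force: [0.1, 1.0, 0.3]
opening: 0.612
```

```bash
python3 - <<'E'
from h import *
from cell import *
rel(501.5,-140.5,26,171.65)
for n,(a,b,c,d) in (('top',(140,270,290,440)),('scene',(150,250,225,345))):
    p,_=read_camera(n);cv2.imwrite(f'pics/{n}1.png',cv2.resize(cv2.cvtColor(p,4)[a:b,c:d],None,fx=5,fy=5,interpolation=cv2.INTER_CUBIC))
E
```

```text
shift [0.08 0.43 8.36] turn [-0.14 -0.2  -0.22]
pos [ 0.502  -0.1447  0.1096] yaw 171.43 F [0.1 1.  0.3] op 0.612 t 2.1 q [-0.28  0.34 -0.36  0.87 -0.   -0.13]
```

View pics/top1.png

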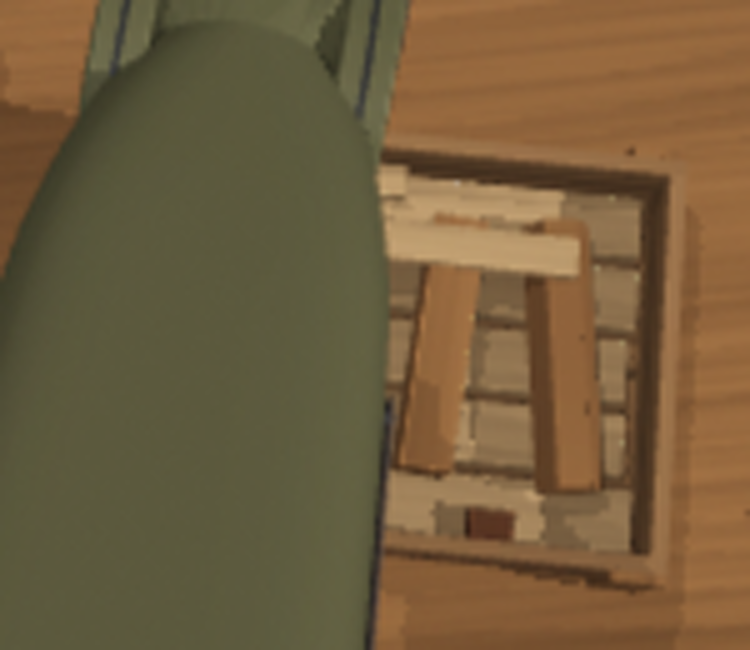

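View pics/scene1.png

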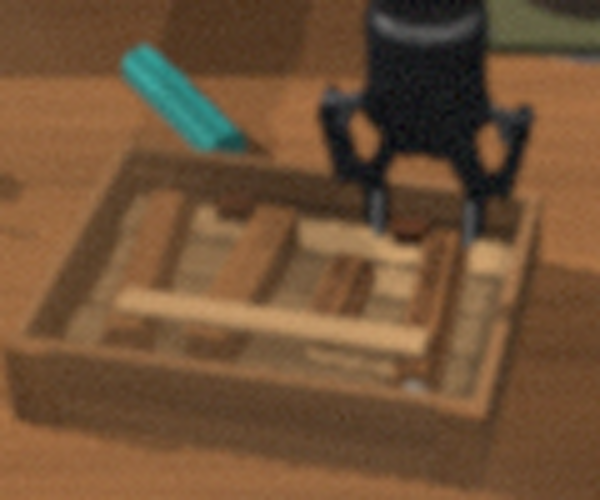

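The picture shows the open fingers (scene crop ~378–470, 215) straddling the star rod on the crate's +y side; the slat is still ahead of them.

Call:
{"fn": "send_rows", "kwargs": {
  "deltas": [
    [0.39,[0.1,0.4,2],[0,0,0]],
    [0.39,[0.1,0.4,4],[0,0,0]],
    [0.39,[0.1,0.4,5.5],[0,0,0]],
    [0.39,[0.1,0.4,5.5],[0,0,0]],
    [0.39,[0.1,0.4,5.5],[0,0,0]]
  ]
}}

```text
time_s: 2.7
position: [0.5054, -0.1417, 0.0588]
eef_rot: [0.075, 0.997, -0.002, 0.002]
force: [0.8, 0.2, -0.3]
opening: 0.616
```

```bash
python3 -c "
from h import *
rel(501.5,-140.5,26,171.65)"
```

```text
shift [0.42 0.07 3.28] turn [-0.21  0.27 -0.2 ]
pos [ 0.5054 -0.1417  0.0588] yaw 171.45 F [ 0.8  0.2 -0.3] op 0.616 t 2.7 q [-0.27  0.39 -0.43  0.74 -0.   -0.12]
```

Call:
{"fn": "send_rows", "kwargs": {
  "deltas": [
    [0.39,[0.4,0.1,1.5],[0,0,0]],
    [0.39,[0.4,0.1,2.4],[0,0,0]],
    [0.39,[0.4,0.1,2.8],[0,0,0]],
    [0.39,[0.4,0.1,2.8],[0,0,0]],
    [0.39,[0.4,0.1,2.8],[0,0,0]]
  ]
}}

```text
time_s: 3.2
position: [0.5022, -0.1404, 0.0312]
eef_rot: [0.075, 0.997, -0.002, 0.003]
force: [0.6, -0.2, -0.4]
opening: 0.61
```

```bash
python3 -c "
from h import *
rel(501.5,-140.5,26,171.65)"
```

```text
shift [ 0.07 -0.02  0.52] turn [-0.21  0.31 -0.2 ]
pos [ 0.5022 -0.1404  0.0312] yaw 171.45 F [ 0.6 -0.2 -0.4] op 0.61 t 3.2 q [-0.27  0.42 -0.48  0.67 -0.   -0.12]
```

Call:
{"fn": "send_rows", "kwargs": {
  "deltas": [
    [0.39,[0.1,0,0.4],[0,0,0]],
    [0.39,[0.1,0,0.4],[0,0,0]],
    [0.7,[0.1,0,0.4],[0,0,0]],
    [1,[0.1,0,0.4],[0,0,0]],
    [1,[0.1,0,0.4],[0,0,0]]
  ]
}}

```text
time_s: 3.7
position: [0.5013, -0.1403, 0.0276]
eef_rot: [0.075, 0.997, -0.002, 0.003]
force: [0.6, -0.3, 4.4]
opening: 0.364
```

Call:
{"fn": "send_rows", "kwargs": {
  "deltas": [
    [1,[0,0,0],[0,0,0]],
    [1,[0,0,0],[0,0,0]],
    [1,[0,0,-1],[0,0,0]],
    [1,[0,0,-2],[0,0,0]],
    [1,[0,0,-3],[0,0,0]]
  ]
}}

```text
time_s: 4.2
position: [0.5014, -0.1402, 0.0585]
eef_rot: [0.075, 0.997, -0.002, 0.003]
force: [0.7, 0.2, -0.6]
opening: 0.359
```

```bash
python3 -c "
from h import *
rel(501.5,-140.5,231,171.65)"
```

```text
shift [ -0.12  -0.09 -17.25] turn [-0.22  0.34 -0.2 ]
pos [ 0.5014 -0.1402  0.0585] yaw 171.45 F [ 0.7  0.2 -0.6] op 0.359 t 4.2 q [-0.27  0.38 -0.45  0.73 -0.   -0.12]
```

Call:
{"fn": "send_rows", "kwargs": {
  "deltas": [
    [1,[0,0,-2],[0,0,0]],
    [1,[0,0,-4],[0,0,0]],
    [1,[0,0,-6],[0,0,0]],
    [1,[0,0,-8],[0,0,0]],
    [1,[0,0,-10],[0,0,0]]
  ]
}}

```text
time_s: 4.7
position: [0.5009, -0.1397, 0.1604]
eef_rot: [0.075, 0.997, -0.002, 0.003]
force: [-0.5, 0.1, -1.3]
opening: 0.359
```

Call:
{"fn": "send_rows", "kwargs": {
  "deltas": [
    [1,[0,0,-2],[0,0,0]],
    [1,[0,0,-4],[0,0,0]],
    [1,[0,0,-6],[0,0,0]],
    [1,[0,0,-8],[0,0,0]],
    [1,[0,0,-8],[0,0,0]]
  ]
}}

```text
time_s: 5.2
position: [0.5023, -0.1399, 0.244]
eef_rot: [0.075, 0.997, -0.003, 0.007]
force: [0.7, -0.3, -0.4]
opening: 0.361
```

```bash
python3 - <<'E'
from h import *
from cell import *
rel(524.3,202.1,231,164.2)
for n in ('top','scene'):
    p,_=read_camera(n);cv2.imwrite(f'pics/{n}2.png',cv2.cvtColor(p,4))
    if n=='scene':cv2.imwrite(f'pics/{n}2c.png',cv2.resize(cv2.cvtColor(p,4)[100:250,220:350],None,fx=4,fy=4,interpolation=cv2.INTER_CUBIC))
E
```

```text
shift [ 2.92 34.15  1.1 ] turn [-0.22  0.82  7.25]
pos [ 0.5023 -0.1399  0.244 ] yaw 171.45 F [ 0.7 -0.3 -0.4] op 0.361 t 5.2 q [-0.27  0.24 -0.14  1.18 -0.   -0.12]
```

View pics/scene2c.png

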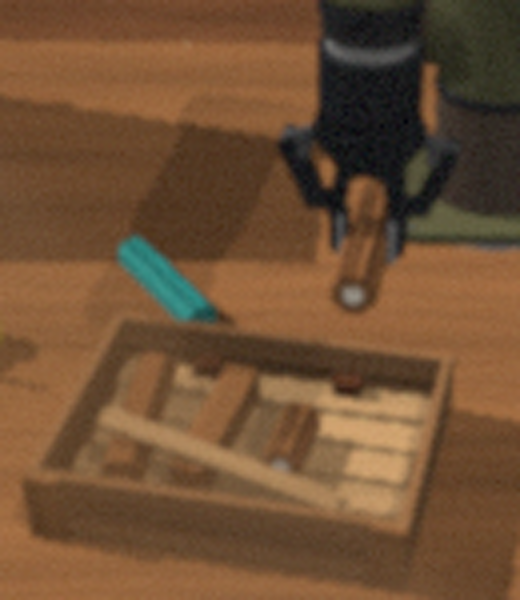

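View pics/top2.png

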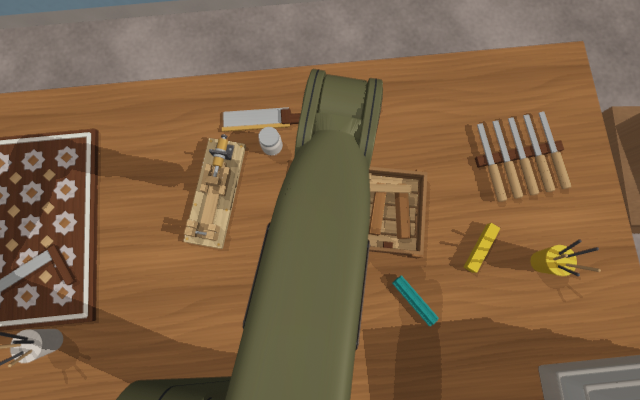

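```bash
python3 - <<'E'
from h import *
for s in (1,-1):
  for z in (.258,.25,.266): print(s,z,proj('scene',[.5023+s*.0742,-.1399-s*.0111,z]))
rel(503,208,231,164.2)
E
```

```text
1 0.258 (np.float64(307.00984023384746), np.float64(173.28940844590227))
1 0.25 (np.float64(307.0119697472646), np.float64(175.5662111043481))
1 0.266 (np.float64(307.0076898622482), np.float64(170.9903049350005))
-1 0.258 (np.float64(314.4531670669902), np.float64(146.98559135559304))
-1 0.25 (np.float64(314.4225428340266), np.float64(149.15316079358232))
-1 0.266 (np.float64(314.484061455328), np.float64(144.79890044170202))
shift [ 4.93 34.39  0.8 ] turn [-0.2   0.5   7.25]
pos [ 0.5006 -0.1394  0.2408] yaw 171.45 F [-0.7  0.4 -1. ] op 0.363 t 5.3 q [-0.27  0.24 -0.14  1.18 -0.   -0.12]
```

Call:
{"fn": "send_rows", "kwargs": {
  "deltas": [
    [1,[5,34.5,0],[0,0,7.2]],
    [1,[5,34.5,0],[0,0,7.2]],
    [1,[5,34.5,0],[0,0,7.2]],
    [1,[5,34.5,0],[0,0,7.2]],
    [1,[5,34.5,0],[0,0,7.2]]
  ]
}}

```text
time_s: 5.8
position: [0.5007, 0.112, 0.238]
eef_rot: [0.137, 0.991, -0.003, 0.003]
force: [0.4, -0.2, -1.1]
opening: 0.363
```

```bash
python3 - <<'E'
from h import *
rel(503,208,160,164.2)
E
```

```text
shift [2.44 9.34 7.74] turn [-0.23  0.41  0.03]
pos [0.5007 0.112  0.238 ] yaw 164.23 F [ 0.4 -0.2 -1.1] op 0.363 t 5.8 q [ 0.22  0.23 -0.16  1.18 -0.01  0.5 ]
```

Call:
{"fn": "send_rows", "kwargs": {
  "deltas": [
    [1,[1,4,0],[0,0,0]],
    [1,[2,8,0],[0,0,0]],
    [1,[2.4,9.3,0],[0,0,0]],
    [1,[2.4,9.3,3],[-0.2,0.4,0]],
    [1,[2.4,9.3,7],[-0.2,0.4,0]]
  ]
}}

```text
time_s: 6.3
position: [0.5045, 0.2084, 0.1675]
eef_rot: [0.137, 0.991, 0.0, 0.002]
force: [0.8, -0.1, -1.0]
opening: 0.36
```

Call:
{"fn": "send_rows", "kwargs": {
  "deltas": [
    [1,[0,0,3],[0,0,0]],
    [1,[0,0,5],[0,0,0]],
    [1,[0,0,5],[0,0,0]]
  ]
}}

```text
time_s: 6.6
position: [0.5011, 0.2063, 0.1135]
eef_rot: [0.137, 0.991, -0.002, -0.002]
force: [-0.9, 0.2, -1.4]
opening: 0.36
```

```bash
python3 - <<'E'
from h import *
from cell import *
rel(503,208,110,164.2)
for n,(a,b,c,d) in (('top',(100,280,130,300)),('scene',(150,280,350,470))):
    p,_=read_camera(n);cv2.imwrite(f'pics/{n}3.png',cv2.resize(cv2.cvtColor(p,4)[a:b,c:d],None,fx=4.4 if n=='scene' else 3.3,fy=4.4 if n=='scene' else 3.3,interpolation=cv2.INTER_CUBIC))
rel(503,208,110,164.2)
E
```

```text
shift [-0.14  0.21  0.34] turn [-0.26 -0.21  0.06]
pos [0.5011 0.2063 0.1135] yaw 164.26 F [-0.9  0.2 -1.4] op 0.36 t 6.6 q [ 0.39  0.37 -0.3   0.91 -0.    0.67]
shift [ 0.11 -0.    0.71] turn [-0.    0.11  0.06]
pos [0.5041 0.2077 0.1171] yaw 164.26 F [-0.2 -0.1 -1.3] op 0.36 t 6.7 q [ 0.39  0.37 -0.3   0.91 -0.    0.67]
```

View pics/scene3.png

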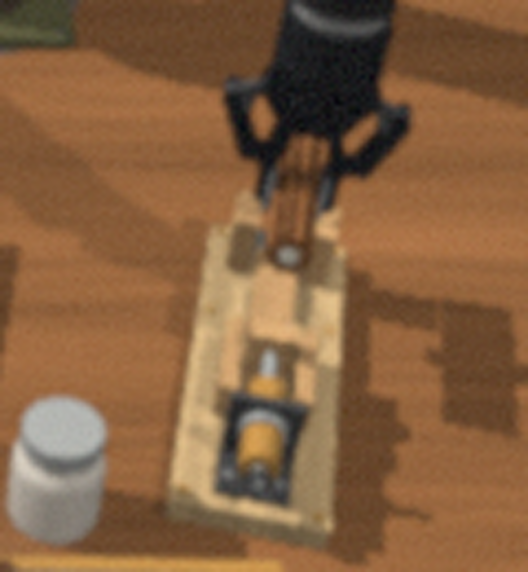

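View pics/top3.png

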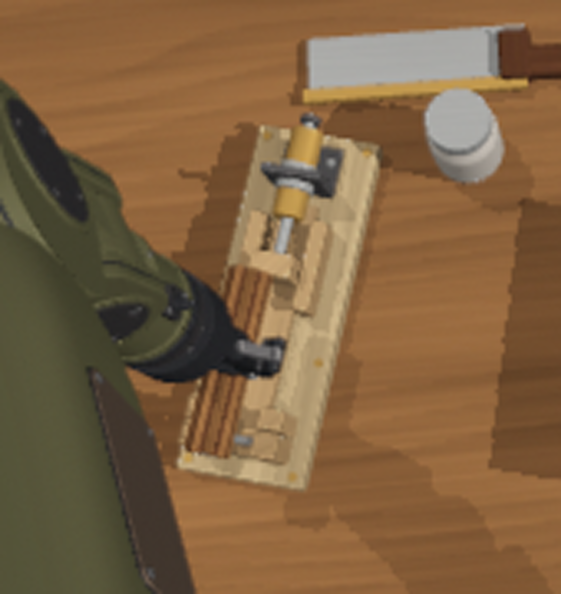

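```bash
python3 - <<'E'
from h import *
from cell import *
np.set_printoptions(precision=1,suppress=True)
rel(503,208,110,164.2)
p,d=read_camera('top');d=cv2.medianBlur(d,3);P=cloud('top',d)*1000;z=P[...,2]
hsv=cv2.cvtColor(p,cv2.COLOR_RGB2HSV)
m=np.zeros((400,640),bool);m[175:250,175:222]=1
m&=(z>118)&(z<155)&(hsv[...,0]<17)&(hsv[...,1]>90)
n,l,s,c=cv2.connectedComponentsWithStats(m.astype('uint8'));
for i in range(1,n):
    if s[i,4]>30:
        q=P[l==i];print(s[i],cv2.minAreaRect(q[:,:2].astype('float32')),np.percentile(q[:,2],[50,95]))
# per-row mid of silhouette cast at upper side point height
zc=.1345
for seg in ((181,197),(205,236),):
    L=[];Rr=[]
    for v in range(*seg):
        u=np.where(m[v])[0]
        if len(u)<8: continue
        L.append(cast('top',(u.min()-.5,v),zc)[:2]*1000);Rr.append(cast('top',(u.max()+.5,v),zc)[:2]*1000)
    L=np.array(L);Rr=np.array(Rr);print(seg,L[::4],Rr[::4])
    r=cv2.fitLine(L.astype('float32'),cv2.DIST_HUBER,0,.01,.01).ravel();print('L',np.degrees(np.arctan(r[1]/r[0])),r)
rel(503,208,110,164.2)
E
```

```text
shift [ 0.1 -0.   0.7] turn [-0.   0.1  0.1]
pos [0.5 0.2 0.1] yaw 164.26 F [-0.2 -0.1 -1.3] op 0.36 t 6.7 q [ 0.4  0.4 -0.3  0.9 -0.   0.7]
[195 179  17  24 247] ((548.0291748046875, 195.1727752685547), (35.10246658325195, 58.97464370727539), 77.49481201171875) [141.4 145.4]
[185 211  20  27 362] ((462.635986328125, 218.9488067626953), (33.68976593017578, 65.05877685546875), 73.52792358398438) [141.4 146. ]
(181, 197) [[574.1 204.8]
 [563.5 207.8]
 [552.8 208.2]
 [541.6 203.4]] [[570.8 170.9]
 [560.  171.3]
 [549.5 174.4]
 [539.1 177.4]]
L 8.224169 [  1.    0.1 553.1 205.8]
(205, 236) [[493.4 225.8]
 [483.4 231.3]
 [473.2 234.2]
 [463.1 237. ]
 [453.  239.9]
 [443.  242.8]] [[490.6 197.5]
 [479.7 192.8]
 [469.5 195.7]
 [459.4 198.7]
 [449.3 201.6]
 [439.3 204.6]]
L -14.4852085 [  1.   -0.3 464.5 236.4]
shift [ 0.2 -0.1  0.8] turn [0.1 0.2 0.1]
pos [0.5 0.2 0.1] yaw 164.27 F [-0.  -0.4  0.4] op 0.358 t 6.75 q [ 0.4  0.4 -0.3  0.9 -0.   0.7]
```

```bash
python3 - <<'E'
from h import *
rel(503,209,55,164.2)
E
```

```text
shift [0.24 0.01 6.31] turn [0.09 0.22 0.07]
pos [0.5051 0.2082 0.1181] yaw 164.27 F [-0.  -0.4  0.4] op 0.358 t 6.75 q [ 0.39  0.37 -0.29  0.91 -0.    0.67]
```

Call:
{"fn": "send_rows", "kwargs": {
  "deltas": [
    [1,[0.2,0,1],[0,0.2,0]],
    [1,[0.2,0,2],[0,0.2,0]],
    [1,[0.2,0,3],[0,0.2,0]],
    [1,[0.2,0,3.7],[0,0.2,0]],
    [1,[0.2,0,3.7],[0,0.2,0]]
  ]
}}

```text
time_s: 7.25
position: [0.5022, 0.2083, 0.0796]
eef_rot: [0.137, 0.991, 0.0, -0.001]
force: [0.5, -0.4, -0.4]
opening: 0.363
```

```bash
python3 - <<'E'
from h import *
from cell import *
np.set_printoptions(precision=1,suppress=True)
rel(503,209,55,164.2)
p,d=read_camera('top');d=cv2.medianBlur(d,3);P=cloud('top',d)*1000;z=P[...,2]
cv2.imwrite(f'pics/top4.png',cv2.resize(cv2.cvtColor(p,4)[130:260,165:265],None,fx=4.5,fy=4.5,interpolation=cv2.INTER_CUBIC))
hsv=cv2.cvtColor(p,cv2.COLOR_RGB2HSV)
m=np.zeros((400,640),bool);m[175:250,175:222]=1
m&=(z>86)&(z<125)&(hsv[...,0]<17)&(hsv[...,1]>90)
n,l,s,c=cv2.connectedComponentsWithStats(m.astype('uint8'));
for i in range(1,n):
    if s[i,4]>30:
        q=P[l==i];print(s[i],cv2.minAreaRect(q[:,:2].astype('float32')),np.percentile(q[:,2],[50,95]))
rel(503,209,55,164.2)
E
```

```text
shift [-0.1  0.1  2.5] turn [-0.  -0.1  0.1]
pos [0.5 0.2 0.1] yaw 164.27 F [ 0.5 -0.4 -0.4] op 0.363 t 7.25 q [ 0.4  0.4 -0.3  0.8  0.   0.7]
[200 183  15  23 217] ((546.0866088867188, 194.76687622070312), (34.3837890625, 59.23849868774414), 79.12122344970703) [103.8 107.8]
[189 215  19  25 325] ((460.5079345703125, 219.29478454589844), (36.8229866027832, 65.84857940673828), 67.93598937988281) [105.  108.5]
shift [-0.   0.1  2.5] turn [ 0.  -0.1  0.1]
pos [0.5 0.2 0.1] yaw 164.27 F [ 0.1  0.7 -0.6] op 0.363 t 7.3 q [ 0.4  0.4 -0.3  0.8  0.   0.7]
```

View pics/top4.png

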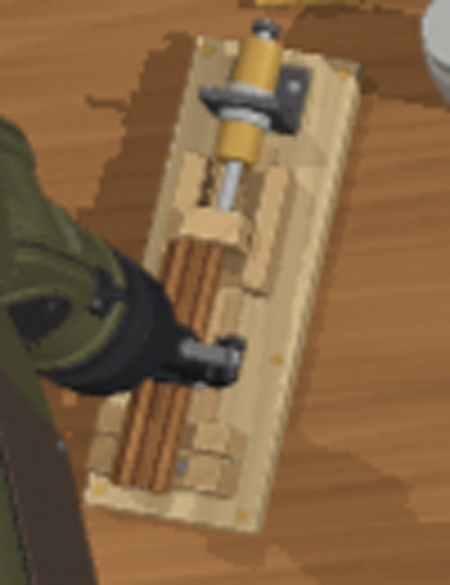

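Call:
{"fn": "send_rows", "kwargs": {
  "deltas": [
    [1,[0,0.1,0.5],[0,0,0]],
    [1,[0,0.1,1.2],[0,0,0]],
    [1,[0,0.1,1.8],[0,0,0]],
    [1,[0,0.1,2.3],[0,0,0]],
    [1,[0,0.1,2.3],[0,0,0]]
  ]
}}

```text
time_s: 7.8
position: [0.5021, 0.2092, 0.0563]
eef_rot: [0.137, 0.991, -0.0, -0.001]
force: [-0.9, 0.5, 0.1]
opening: 0.363
```

```bash
python3 - <<'E'
from h import *
from cell import *
rel(528.1,201.5,55,164.2)
p,d=read_camera('top')
cv2.imwrite(f'pics/top5.png',cv2.resize(cv2.cvtColor(p,4)[130:260,165:265],None,fx=4.5,fy=4.5,interpolation=cv2.INTER_CUBIC))
p,d=read_camera('scene')
cv2.imwrite(f'pics/scene5.png',cv2.resize(cv2.cvtColor(p,4)[150:280,350:470],None,fx=4.4,fy=4.4,interpolation=cv2.INTER_CUBIC))
rel(528.1,201.5,55,164.2)
E
```

```text
shift [-2.71 -0.03  0.12] turn [-0.04 -0.14  0.07]
pos [0.5021 0.2092 0.0563] yaw 164.27 F [-0.9  0.5  0.1] op 0.363 t 7.8 q [ 0.39  0.43 -0.38  0.77  0.    0.67]
shift [-2.65 -0.07  0.21] turn [ 0.01 -0.08  0.07]
pos [0.5028 0.2094 0.0571] yaw 164.27 F [ 0.  -0.3 -0.8] op 0.36 t 7.9 q [ 0.39  0.43 -0.38  0.77  0.    0.67]
```

View pics/top5.png

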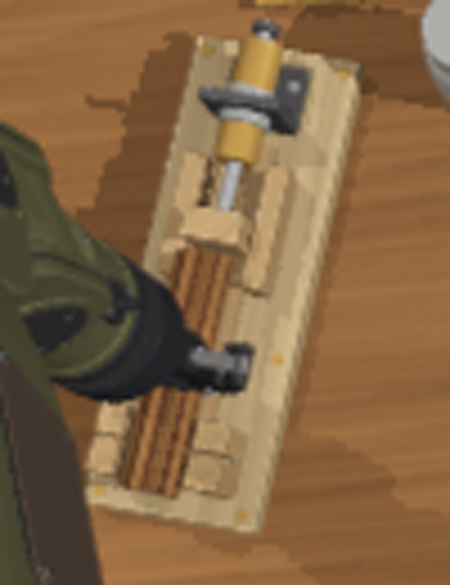

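View pics/scene5.png

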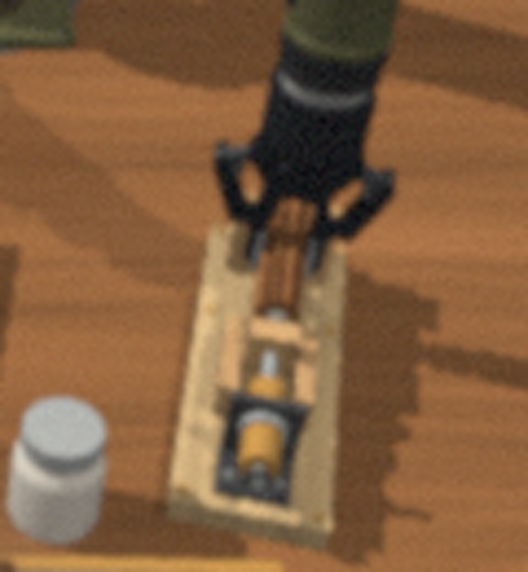

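Call:
{"fn": "send_rows", "kwargs": {
  "deltas": [
    [1,[-0.4,0,0.2],[0,0,0]],
    [1,[-1,0,0.2],[0,0,0]],
    [1,[-1.6,0,0.2],[0,0,0]],
    [1,[-2.2,-0.1,0.2],[0,0,0]],
    [1,[-2.7,-0.1,0.2],[0,0,0]]
  ]
}}

```text
time_s: 8.4
position: [0.5257, 0.2025, 0.0547]
eef_rot: [0.136, 0.991, 0.002, -0.004]
force: [-8.2, 6.1, 2.7]
opening: 0.366
```

```bash
cat > k.py <<'E'
from h import *
from cell import *
import sys
np.set_printoptions(precision=2,suppress=True)
i=sys.argv[1]
rel(528.1,201.5,55,164.2)
p,d=read_camera('top')
P=cloud('top',cv2.medianBlur(d,3))*1000;z=P[...,2]
cv2.imwrite(f'pics/top{i}.png',cv2.resize(cv2.cvtColor(p,4)[130:260,165:265],None,fx=4.5,fy=4.5,interpolation=cv2.INTER_CUBIC))
hsv=cv2.cvtColor(p,cv2.COLOR_RGB2HSV)
# follower: pale top z~72.5
m=np.zeros((400,640),bool);m[155:190,198:226]=1;m&=(z>69)&(z<77)&(hsv[...,2]>150)
n,l,s,c=cv2.connectedComponentsWithStats(m.astype('uint8'))
u=np.array([np.cos(np.radians(-15.8)),np.sin(np.radians(-15.8))]);S=np.array([524.3,202.1])
for j in range(1,n):
    if s[j,4]>25:
        w=np.array([cast('top',t,.074)[:2]*1000 for t in np.argwhere(l==j)[:,::-1]])
        print(s[j],'mean',w.mean(0),'along',(w.mean(0)-S)@u)
rel(528.1,201.5,55,164.2)
E
python3 k.py 6
```

```text
shift [-0.26 -0.03 -0.04] turn [ 0.12 -0.5   0.16]
pos [0.53 0.2  0.05] yaw 164.36 F [-8.2  6.1  2.7] op 0.366 t 8.4 q [ 0.36  0.46 -0.33  0.79  0.01  0.64]
[206 170  14  20  96] mean [603.13 178.5 ] along 82.27527971861228
shift [-0.18 -0.04 -0.03] turn [ 0.12 -0.44  0.14]
pos [0.53 0.2  0.05] yaw 164.34 F [-6.1  4.4  1.9] op 0.36 t 8.45 q [ 0.36  0.46 -0.33  0.79  0.01  0.64]
```

View pics/top6.png

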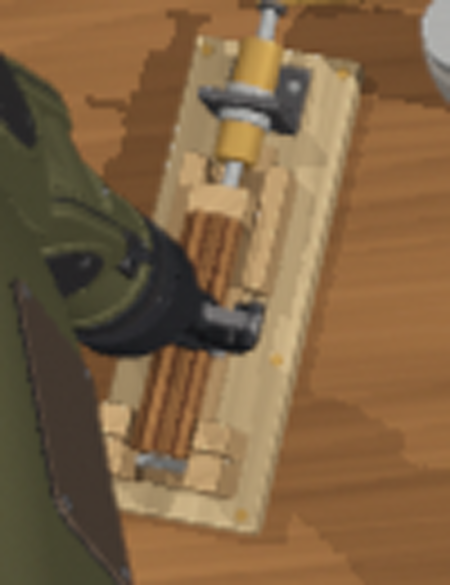

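Call:
{"fn": "send_rows", "kwargs": {
  "deltas": [
    [1,[-0.2,0,0],[0,-0.3,0]],
    [1,[-0.4,0,0],[0,-0.4,0]],
    [1,[-0.4,0,0],[0,-0.4,0]],
    [1,[-0.4,0,0],[0,-0.4,0]]
  ]
}}

```text
time_s: 8.85
position: [0.5271, 0.2022, 0.0543]
eef_rot: [0.136, 0.991, 0.002, -0.004]
force: [-8.1, 4.4, 2.5]
opening: 0.361
```

```bash
python3 k.py 7
```

```text
shift [-0.12 -0.04 -0.07] turn [ 0.16 -0.45  0.21]
pos [0.53 0.2  0.05] yaw 164.41 F [-8.1  4.4  2.5] op 0.361 t 8.85 q [ 0.36  0.46 -0.33  0.79  0.01  0.63]
[207 170  13  19  96] mean [604.51 177.25] along 83.94542803262365
shift [-0.12 -0.03 -0.07] turn [ 0.16 -0.45  0.21]
pos [0.53 0.2  0.05] yaw 164.41 F [-7.6  4.2  3.2] op 0.361 t 8.9 q [ 0.36  0.46 -0.33  0.79  0.01  0.63]
```

View pics/top7.png

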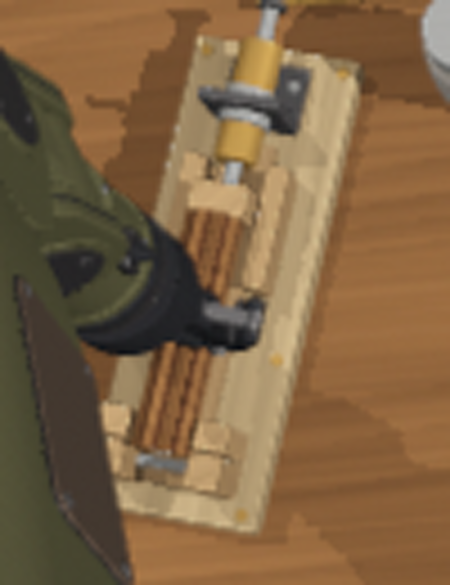

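Call:
{"fn": "send_rows", "kwargs": {
  "deltas": [
    [1,[-0.3,0,0],[0,-0.4,0]],
    [1,[-0.6,0,0],[0,-0.6,0]],
    [1,[-0.8,0,0],[0,-0.6,0]],
    [1,[-0.8,0,0],[0,-0.6,0]],
    [1,[-0.8,0,0],[0,-0.6,0]]
  ]
}}

```text
time_s: 9.4
position: [0.531, 0.2009, 0.0538]
eef_rot: [0.135, 0.991, 0.002, -0.002]
force: [-8.7, 3.9, 2.7]
opening: 0.362
```

```bash
python3 k.py 8; python3 - <<'E'
from h import *
from cell import *
p,d=read_camera('scene')
cv2.imwrite(f'pics/scene8.png',cv2.resize(cv2.cvtColor(p,4)[170:280,370:450],None,fx=5,fy=5,interpolation=cv2.INTER_CUBIC))
E
```

```text
shift [ 0.3  -0.02 -0.11] turn [ 0.18 -0.31  0.28]
pos [0.53 0.2  0.05] yaw 164.48 F [-8.7  3.9  2.7] op 0.362 t 9.4 q [ 0.36  0.46 -0.32  0.79  0.01  0.63]
[207 168  14  22 101] mean [607.44 176.31] along 87.02094854390639
shift [ 0.29 -0.02 -0.11] turn [ 0.19 -0.31  0.29]
pos [0.53 0.2  0.05] yaw 164.49 F [-8.6  4.3  2.6] op 0.359 t 9.45 q [ 0.36  0.46 -0.32  0.79  0.01  0.63]
```

View pics/top8.png

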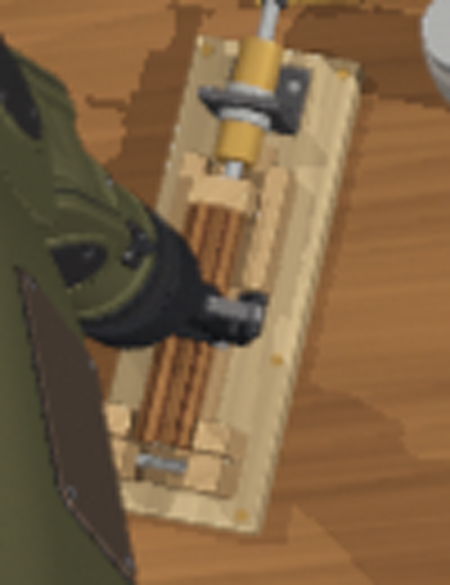

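View pics/scene8.png

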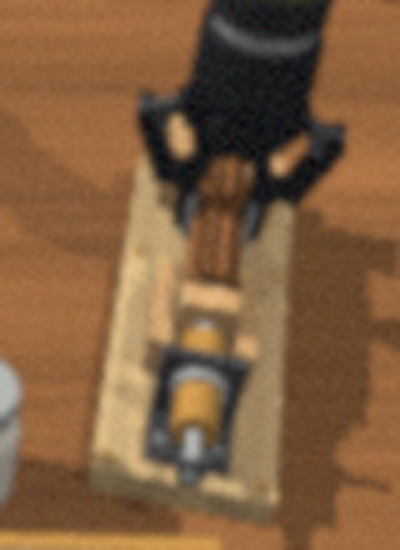

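Call:
{"fn": "send_rows", "kwargs": {
  "deltas": [
    [1,[-0.3,0,0],[0,-0.3,0]],
    [1,[-0.7,0,0],[0,-0.3,0]],
    [1,[-0.7,0,0],[0,-0.3,0]],
    [1,[-0.7,0,0.4],[0,-0.3,0]],
    [1,[-0.7,0,0.8],[0,-0.3,0]]
  ]
}}

```text
time_s: 10.0
position: [0.5334, 0.1996, 0.0452]
eef_rot: [0.134, 0.991, 0.002, -0.004]
force: [-10.0, 2.6, 3.2]
opening: 0.363
```

```bash
python3 k.py 9
```

```text
shift [ 0.57  0.05 -0.98] turn [ 0.15 -0.5   0.34]
pos [0.53 0.2  0.05] yaw 164.54 F [-10.    2.6   3.2] op 0.363 t 10.0 q [ 0.35  0.48 -0.33  0.77  0.01  0.62]
[207 167  14  17 102] mean [611.88 177.55] along 90.95099842817476
shift [ 0.53  0.07 -1.05] turn [ 0.12 -0.56  0.35]
pos [0.53 0.2  0.04] yaw 164.55 F [-8.9  3.8  2.8] op 0.362 t 10.05 q [ 0.35  0.48 -0.33  0.77  0.01  0.62]
```

View pics/top9.png

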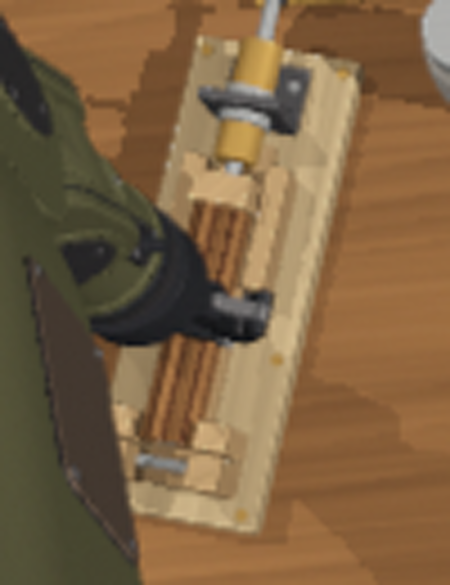

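Call:
{"fn": "send_rows", "kwargs": {
  "deltas": [
    [1,[-0.1,0,0.3],[0,-0.3,0]],
    [1,[-0.1,0,0.5],[0,-0.3,0]],
    [1,[-0.1,0,0.6],[0,-0.3,0]],
    [1,[-0.1,0,0.7],[0,-0.3,0]],
    [1,[-0.1,0,0.7],[0,-0.3,0]]
  ]
}}

```text
time_s: 10.55
position: [0.5292, 0.1994, 0.0367]
eef_rot: [0.134, 0.991, 0.001, -0.007]
force: [-10.3, 2.9, 2.9]
opening: 0.361
```

```bash
python3 k.py 10; python3 - <<'E'
from h import *
from cell import *
print(observe()['position'],observe()['force'])
p,d=read_camera('scene')
cv2.imwrite(f'pics/scene10.png',cv2.resize(cv2.cvtColor(p,4)[170:280,370:450],None,fx=5,fy=5,interpolation=cv2.INTER_CUBIC))
E
```

```text
shift [ 0.18  0.18 -1.83] turn [ 0.05 -0.77  0.39]
pos [0.53 0.2  0.04] yaw 164.59 F [-10.3   2.9   2.9] op 0.361 t 10.55 q [ 0.36  0.48 -0.34  0.76  0.01  0.62]
[207 169  13   8  87] mean [610.74 178.21] along 89.6791157696124
shift [ 0.18  0.18 -1.83] turn [ 0.04 -0.78  0.39]
pos [0.53 0.2  0.04] yaw 164.59 F [-9.9  3.7  2.8] op 0.362 t 10.6 q [ 0.36  0.48 -0.34  0.76  0.01  0.62]
[0.52914523 0.19939581 0.03664813] [-9.94275132  3.71800782  2.81118303]
```

View pics/top10.png

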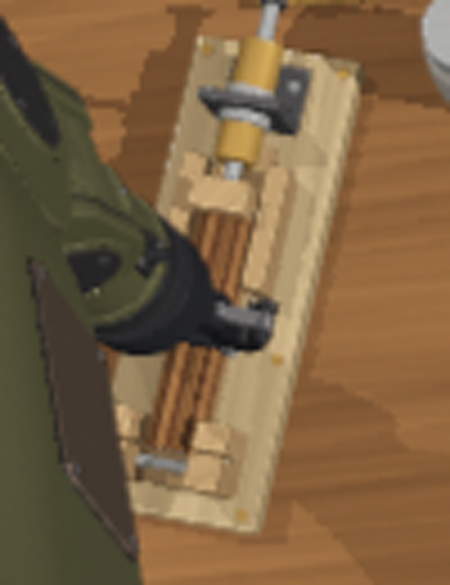

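Call:
{"fn": "send_rows", "kwargs": {
  "deltas": [
    [1,[0,0.1,0.05],[0,-0.5,0.2]],
    [1,[0,0.1,0.1],[0,-0.8,0.3]],
    [1,[0,0.1,0.1],[0,-0.8,0.3]]
  ]
}}

```text
time_s: 10.95
position: [0.5276, 0.2003, 0.0365]
eef_rot: [0.137, 0.991, 0.0, -0.001]
force: [-7.1, 0.3, 10.6]
opening: 0.358
```

```bash
python3 k.py 11; python3 - <<'E'
from cell import *
print(observe()['position'],observe()['force'])
E
```

```text
shift [-0.01  0.13 -1.85] turn [ 0.02 -0.16  0.1 ]
pos [0.53 0.2  0.04] yaw 164.3 F [-7.1  0.3 10.6] op 0.358 t 10.95 q [ 0.36  0.48 -0.35  0.74  0.    0.64]
[207 169  14   9  89] mean [609.12 178.22] along 88.11390909896642
shift [-0.01  0.13 -1.85] turn [ 0.02 -0.17  0.1 ]
pos [0.53 0.2  0.04] yaw 164.3 F [-7.2  0.9  9.1] op 0.363 t 11.0 q [ 0.36  0.48 -0.35  0.74  0.    0.64]
[0.52754729 0.200265   0.03649366] [-7.19941037  0.887803    9.12347296]
```

On the bed (9 N up, level); follower about 18 mm back. Releasing.

Call:
{"fn": "send_rows", "kwargs": {
  "deltas": [
    [0.55,[0,0,0],[0,0,0]],
    [0.4,[0,0,0],[0,0,0]],
    [0.2,[0,0,0],[0,0,0]],
    [0.2,[0,0,0],[0,0,0]],
    [0.2,[0,0,0],[0,0,0]]
  ]
}}

```text
time_s: 11.5
position: [0.5279, 0.2003, 0.0365]
eef_rot: [0.137, 0.991, 0.0, -0.001]
force: [0.3, 0.9, 0.2]
opening: 0.802
```

```bash
python3 k.py 12
```

```text
shift [ 0.02  0.13 -1.85] turn [ 0.03 -0.15  0.09]
pos [0.53 0.2  0.04] yaw 164.29 F [0.3 0.9 0.2] op 0.802 t 11.5 q [ 0.36  0.48 -0.35  0.74  0.    0.64]
[207 170  13   9  89] mean [606.33 179.  ] along 85.2228869681936
shift [ 0.01  0.13 -1.86] turn [ 0.02 -0.16  0.09]
pos [0.53 0.2  0.04] yaw 164.29 F [-0.1 -0.7  1.1] op 0.804 t 11.55 q [ 0.36  0.48 -0.35  0.74  0.    0.64]
```

View pics/top12.png

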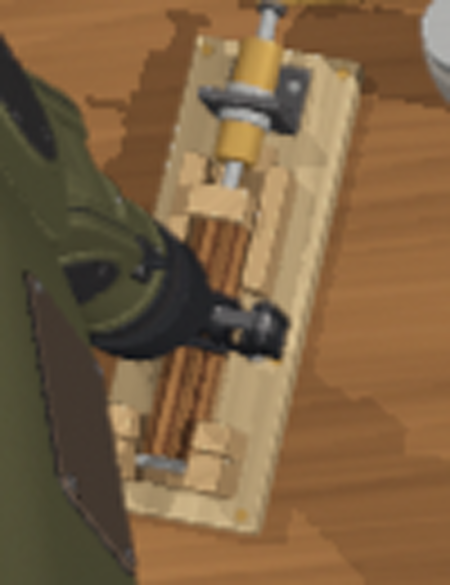

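Released: the follower moved the rod on to the stop (along 85.2, i.e. 15.2 mm back). I retreat straight up and check.

Call:
{"fn": "send_rows", "kwargs": {
  "deltas": [
    [0.1,[0,0,-1.5],[0,0,0]],
    [0.1,[0,0,-4],[0,0,0]],
    [0.1,[0,0,-8],[0,0,0]],
    [0.1,[0,0,-12],[0,0,0]],
    [0.1,[0,0,-16],[0,0,0]]
  ]
}}

```text
time_s: 12.05
position: [0.5279, 0.1999, 0.1978]
eef_rot: [0.137, 0.991, 0.0, -0.001]
force: [0.5, -0.4, 0.0]
opening: 0.9
```

Call:
{"fn": "send_rows", "kwargs": {
  "deltas": [
    [0,[5,0,0],[0,0,0]],
    [0,[10,5,0],[0,0,0]],
    [0,[15,10,0],[0,0,0]],
    [0,[20,15,0],[0,0,0]],
    [0,[20,20,0],[0,0,0]]
  ]
}}

```text
time_s: 12.55
position: [0.3958, 0.394, 0.1988]
eef_rot: [0.136, 0.991, -0.0, -0.002]
force: [1.4, 0.5, -0.4]
opening: 1.0
```

Call:
{"fn": "send_rows", "kwargs": {
  "deltas": [
    [0,[0,4,0],[0,0,0]],
    [0,[0,8,0],[0,0,0]],
    [0,[0,10,0],[0,0,0]],
    [0,[0,10,0],[0,0,0]]
  ]
}}

```text
time_s: 12.95
position: [0.4232, 0.4931, 0.1976]
eef_rot: [0.135, 0.991, 0.0, -0.002]
force: [-1.0, -1.0, -0.5]
opening: 1.002
```

```bash
python3 k.py 13; python3 - <<'E'
from h import *
from cell import *
np.set_printoptions(precision=2,suppress=True)
p,d=read_camera('top');cv2.imwrite('pics/full13.png',cv2.cvtColor(p,4))
P=cloud('top',cv2.medianBlur(d,3))*1000;z=P[...,2]
hsv=cv2.cvtColor(p,cv2.COLOR_RGB2HSV)
m=np.zeros((400,640),bool);m[172:240,190:225]=1;m&=(z>42)&(z<69)
u=np.array([np.cos(np.radians(-15.8)),np.sin(np.radians(-15.8))]);S=np.array([524.3,202.1]);n=np.array([-u[1],u[0]])
A=(P[...,:2]-S)@u;B=(P[...,:2]-S)@n
m&=(abs(B)<20)&(A<90)&(A>-90)
print('rod z95',np.percentile(z[m&(abs(A)<50)],[50,95]))
for a in range(-60,80,20):
    k=m&(abs(A-a)<10)&(z>44); print(a,'lat',np.percentile(B[k],[2,98]),np.percentile(B[k],[2,98]).mean())
print('along',np.percentile(A[m&(abs(B)<8)],[.5,99.5]))
p,d=read_camera('scene');cv2.imwrite('pics/scene13.png',cv2.cvtColor(p,4))
E
```

```text
shift [-17.97 -25.28  14.2 ] turn [ 0.   -0.19  0.25]
pos [0.42 0.49 0.2 ] yaw 164.45 F [-1.  -1.  -0.5] op 1.002 t 12.95 q [0.86 0.49 0.13 1.21 0.   1.13]
[207 170  13   9  84] mean [606.7  179.04] along 85.56624227785254
shift [-17.99 -25.02  14.26] turn [-0.11 -0.21  0.19]
pos [0.42 0.49 0.2 ] yaw 164.39 F [-0.9 -0.9 -0.1] op 0.997 t 13.0 q [0.86 0.49 0.13 1.21 0.   1.13]
rod z95 [61.25 65.55]
-60 lat [-15.12  18.76] 1.819965394013896
-40 lat [-17.17  14.09] -1.539071819527578
-20 lat [-17.04  15.84] -0.6022569305842023
0 lat [-16.95  14.83] -1.06010735342835
20 lat [-17.14  14.11] -1.513216075083382
40 lat [-18.36  18.2 ] -0.07731940786635683
60 lat [-19.34  18.66] -0.34107153831257975
along [-77.38  74.62]
```

View pics/top13.png

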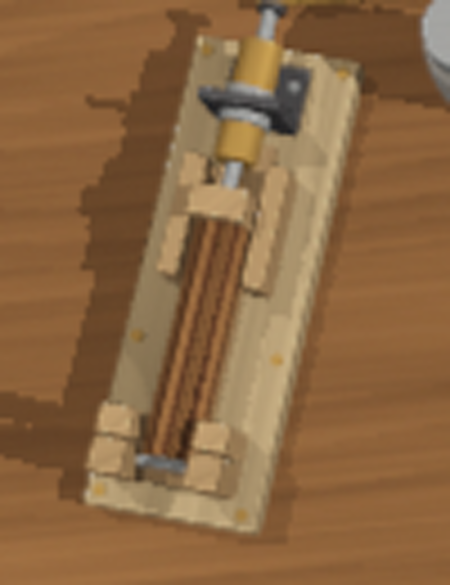

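View pics/full13.png

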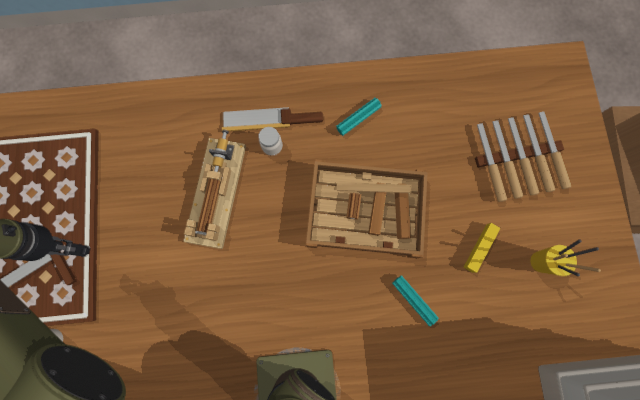

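```bash
python3 -c "
from cell import *
print(job_done())"
```

```text
the job is handed in; nothing more can be done
None
```

I lifted the full-length star rod out from under the slat, which slid off into the crate. I then pushed the follower back with the rod's end, about 21 mm by the camera. I laid the rod flat between the guides and let go, and the follower slid it against the end stop. The job was handed in at about 13 s of the 42 s allowed; no verdict is reported.

Last checks from the top camera, after the arm had moved clear:
- **Rod:** its top is at the right height for lying on the bed. It sits about 1 mm off centre across the channel, and the tilt looks small. The rod ends read at about −77 and +75 mm, so it sits about 1 mm off the seat point along the channel, within measuring error.
- **Follower:** about 15.5 mm back.
- **Bystanders:** the stub, six-sided and square rods are in the crate. The saw and glue jar look unmoved; I compared them by eye only.

One disagreement: while I was pushing, the arm's position put the follower about 5 mm further back than the camera showed. I pushed further until the camera showed room to spare, and I did not find the cause. A slip in the grip or an error in my seat-point estimate would both fit.

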